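# Put the polishing tray away and latch it in

## Robot

A 6-joint arm with a two-finger parallel gripper is mounted at the origin on the work surface; the furniture and walls round the work are solid. World frame = base frame: x ahead of the robot, y to its left, z up, the work surface at z = 0. Lengths are in m, angles in rad, forces in N, time in s.
With the tool pointing down it reaches from about 0.375 to 0.9 m from the base axis. Payload 3.1 kg.
Tool frame: the origin (TCP) lies at the very end of the fingers, on their centre line; the grasp point (between the pads) lies 19 mm behind it (manip.grasp_offset is the distance from the TCP to the grasp point, in m); x points along the fingers, z is the direction in which the jaws open and shut, and the axes are right-handed (so a half turn about x gives the same grasp; the last joint's range is limited). The gripper opens to 85 mm and grips with 20 to 120 N. Pads are 22 mm wide; open, the fingers measure 114 mm over their backs; the gripper's body (76 mm by 85 mm) begins 54 mm behind the grasp point. The pads swing forward as they close: fully open they stand 13 mm farther back than shut.
Start: joints at [0.933, 0.527, 1.433, -0, 1.181, -0.178], TCP at [0.277, 0.56, 0.231] pointing down, gripper open.
Joint ranges: [-3.08, 3.08], [-0.75, 2.2], [0.22, 2.44], [-1.43, 4.57], [0, 2.65], [-2.85, 2.85]. Speed limits (rad/s): [2.79, 2.79, 3.14, 3.14, 3.14, 3.14].

## Interface

Orientations are given as a unit quaternion [x, y, z, w].
In Python, from station import manip gives the robot as it stands.
- The arm moves only by the tool send_rows, never from a script. Its argument "steps" is a list that holds one entry, the list of rows, each a list of 5 numbers: the closure, from 0 (fully open) to 1 (shut), then the shift along the world's x, y, z in m, then the turn about the world's z in rad. A call has 1 to 8 rows; each row is the pose to reach, as a shift and turn from the pose commanded when the call began; what a row does not reach only later rows make up. A row lasts 1/8 s, in which the tool goes at most 62.5 mm and 10.7 degrees, less where a joint would pass 70% of its speed; a pose out of reach is approached as far as the arm can. A call with a gripper value outside its range is refused whole. The fingers move at their own pace and stop on an object; "grip_force" is the grip in N (left out, the last holds). Time passes only in rows, so rows that repeat a pose let the fingers close. It gives the time, the measured TCP pose, the force and the opening at its end, in the units of the state.
- manip.sense(): the state, without advancing time (a new reading comes with each control period).
- manip.snapshot(name): name is "scene" or "top" or "wrist"; returns the picture (400x640x3 uint8, red, green, blue); there is no depth.
- manip.camera_params(name): a dict with "fx", "fy", "cx", "cy" (pixels), "T" (4x4, takes a point from camera to world coordinates); the wrist camera has in their place "tool_from_camera" (4x4, takes a point from camera to tool coordinates, whose origin is the TCP and whose axes are the tool frame's). Camera axes: x right, y down, z forward; pixel columns grow to the right and rows downward; lengths in m; the calibration is good to about 2 mm. A picture is of the moment at which its call begins: read the wrist's pose just before it. camera_params takes no time and is no camera call.
- manip.sign_off(): hands the job in, once; it reports no verdict.
The state is a dict: "t": time; "q": joint angles; "qd": joint speeds; "tau": joint torques, N m; "tcp_pos": TCP position; "tool_rot": TCP orientation; "force": force on the tool from outside, world axes, zero at the start; "ft_torque": the same for the moment, N m; "finger_gap": opening from 0.0 (shut) to 1.0 (fully open).
Only numpy, scipy, OpenCV 4.12 (cv2) and the standard library are available. Lean on these libraries where they do the work, as an engineer would, in place of code of your own. Each camera call takes 0.05 s, during which the arm holds its last target.

## Task

Lay the brown bar of polishing compound flat in the empty left lane of the steel job tray, then slide the loaded tray into the dark green housing until it is fully home. Finally tip the drop latch over so that it falls across the front of the tray and keeps it from walking out while someone hammers on the bench. The emery roll and the bronze collar stay in their places in the tray, and the red-lidded tin is not part of the kit: leave it where it stands.

Things in the scene. Friction and masses are not known exactly. Their poses are not given: they have to be found in the camera images.
- job_tray: Loose grey steel tray on the mat, 130 (x) x 154 (y) mm, 0.45 kg empty. Origin: centre of its underside. Its -x end, towards the robot, is an upright front panel; floor 3 mm thick, side and back rims only 10 mm high, inner ribs 8 mm high. The empty lane for the bar is on the +y (left) side; emery roll and collar stand in two pockets on the -y side, 36 mm clear of a bar in its lane.
- tray_panel (a point): Middle of the outer (-x) face of the tray's front panel, 30 mm above the underside: the face to push. The panel is 154 mm wide, 46 mm high, 4 mm thick. A pull tab 38 mm wide stands 9 mm out of it at mid-width, 10 to 14 mm above the underside. Axes as the tray's.
- tray_lane (a point): Centre of the floor of the tray's empty lane, 3 mm above the tray's underside: 123 mm long along the tray's x, 54 mm wide, between the left rim (10 mm high) and a rib (8 mm high). Axes as the tray's.
- tray_housing: Dark green sheet-steel housing screwed to the bench, like a low garage: 192 mm wide, 140 mm deep, roof top 55 mm high, no floor (the tray slides on the mat). It opens to its -x, towards the robot; the tray goes in along +x. Origin, at bench level: where the tray's origin is when the tray is fully home against the rubber stops; then the axes of both are parallel and the panel is flush with the mouth.
- housing_mouth (a point): Middle of the housing's mouth, at bench level, 65 mm to -x of its origin, axes as the housing's. The opening is 160 mm wide (3 mm to spare each side of the tray) and 52 mm high. Flared white nylon lead-ins, 32 mm high and slippery, stand at both sides and funnel the tray in; they reach 32 mm out in front (-x), where they are 185 mm apart.
- polish_bar: Brown bar of polishing compound, 111 x 46 x 33 mm (x, y, z), 0.3 kg, lying flat on the mat to the left (a black curved visor, 150 mm high, stands between it and the tray). Origin: centre of its underside; long axis x. Goes lengthwise in the lane, either way round.
- emery_roll: Brown roll of emery tape, 60 mm in diameter, 25 mm high, lying in the tray's far right pocket. Origin: centre of its underside.
- bronze_collar: Turned bronze collar, 52 mm in diameter, 20 mm high, lying in the tray's near right pocket. Origin: centre of its underside.
- paste_tin: Round tin with a red lid, 65 mm in diameter, 32 mm high, standing on the mat to the left, near the bar. Not part of the job. Origin: centre of its underside.
- drop_latch (a joint): Angle (rad) of the gravity latch, a steel bar 12 mm wide, 80 mm long, on a pin on the housing's right (-y) cheek. 0 = fallen, level, pointing to +y across the tray's panel; 1.57 = upright; it starts leaning out to -y at 1.70 to 1.85 (stop 1.85), held by its weight and light friction. Pushed towards +y to some 0.2 rad past upright it falls to 0 by itself; a panel standing proud of the mouth holds it up.
- latch_knob (a point): Centre of the black knob (16 mm in diameter, 16 mm long along the housing's x) on the robot's side of the latch bar, 72 mm from the pin. The pin is parallel to the housing's x, 88 mm to -y of housing_mouth and 40 mm up; the bar, 5 mm thick, lies 3 to 8 mm in front (-x) of the mouth.
Not all that is in view belongs to the job. Several things look just like the bronze_collar: the one meant starts farthest from the robot's base.

How it is judged:
On the way, in this order (a step that is already met when the one before it is completed fails the run):
1. the bar lies flat in the left lane of the tray, let go (x of polish_bar in the frame of job_tray between -0.012 and 0.012 m and y of polish_bar in the frame of job_tray between 0.036 and 0.058 m and z of polish_bar in the frame of job_tray below 0.006 m and angle between polish_bar's own z axis and vertical below 0.08 rad and contact force between the fingers and polish_bar below 0.2 N), for 0.2 s.
2. the tray is fully home in the housing (x of job_tray in the frame of tray_housing above -0.003 m and y of job_tray in the frame of tray_housing between -0.006 and 0.006 m and angle between the x axis of job_tray and the x axis of tray_housing, either way round below 0.06 rad), for 0.2 s.
At the end, for the whole second after the job is handed in: Tray fully home (within 4 mm of its stop, 6 mm sideways, 0.06 rad), bar flat in the left lane (12 mm along, 11 mm across its centre), emery roll and collar flat in their pockets, latch fallen level across the panel (below 0.06 rad), all at rest (value of joint drop_latch below 0.06 rad and x of job_tray in the frame of tray_housing between -0.004 and 0.004 m and y of job_tray in the frame of tray_housing between -0.006 and 0.006 m and angle between the x axis of job_tray and the x axis of tray_housing, either way round below 0.06 rad and angle between job_tray's own z axis and vertical below 0.06 rad and x of polish_bar in the frame of job_tray between -0.012 and 0.012 m and y of polish_bar in the frame of job_tray between 0.036 and 0.058 m and z of each of polish_bar, emery_roll, bronze_collar in the frame of job_tray below 0.006 m and angle between polish_bar's own z axis and vertical below 0.08 rad and x of emery_roll in the frame of job_tray above 0.018 m and y of emery_roll in the frame of job_tray below -0.032 m and x of bronze_collar in the frame of job_tray below -0.018 m and y of bronze_collar in the frame of job_tray below -0.028 m and linear speed of each of job_tray, polish_bar below 0.01 m/s); the robot touches nothing.
It fails at once if the red-lidded tin is shifted by more than 25 mm (distance of paste_tin from where it was at the start of the episode above 0.025 m).
It also fails if it takes over 61 s, if anything falls off the work surface, if the arm or the gripper's body presses on something with over 40 N, if the wrist force passes 120 N, or if a joint passes its speed limit or range.

## Working session

There is one attempt and no reset: what is moved stays moved. The work goes in short steps, Python scripts to look and compute and a tool call to move; the robot and the scene stay as the last step left them, time stands still between calls to the robot, and variables do not carry over. Pictures are saved under pics/ and viewed, and the job is handed in when it is done.

Besides the shell and the picture viewer there is one more tool, called after "Call:" by a JSON object that holds its "op" and its "data". send_rows: Moves the arm, as the interface text tells. Its arguments: {"type":"object","properties":{"steps":{"type":"array","items":{"type":"array","items":{"type":"array","items":{"type":"number"}}}},"grip_force":{"type":"number"}},"required":["steps"]}

```bash
ls; mkdir -p pics
python3 - <<'E'
from station import manip
import cv2
s=manip.sense();print({k:s[k] for k in('t','tcp_pos','tool_rot','finger_gap','force')}, manip.grasp_offset)
for n in('scene','top','wrist'):
    im=manip.snapshot(n);cv2.imwrite(f'pics/{n}0.png',im[:,:,::-1])
    p=manip.camera_params(n);print(n,p)
E
```

```text
pics
{'t': 0.0, 'tcp_pos': array([0.27632323, 0.55978815, 0.23032347]), 'tool_rot': array([-0.37349845,  0.60132403,  0.37291984,  0.59986591]), 'finger_gap': 1.0070667555221473, 'force': array([0.60164887, 0.11085011, 1.22244416])} 0.0187
scene {'fx': 426.13707884743445, 'fy': 426.13707884743445, 'cx': 320.8693211371174, 'cy': 195.915801777602, 'T': array([[ 0.67372378, -0.45189619,  0.58471027, -0.0924922 ],
       [-0.73897381, -0.41598681,  0.52997423, -0.44209049],
       [ 0.00373843, -0.78914182, -0.61419965,  0.69799916],
       [ 0.        ,  0.        ,  0.        ,  1.        ]])}
top {'fx': 470.7706296244667, 'fy': 470.7706296244667, 'cx': 322.67003050407067, 'cy': 199.7206872340066, 'T': array([[ 0.02404851, -0.99095734,  0.1320046 ,  0.35739245],
       [-0.99967203, -0.02499984, -0.00555402,  0.14232484],
       [ 0.00880389, -0.13182774, -0.99123354,  1.15322171],
       [ 0.        ,  0.        ,  0.        ,  1.        ]])}
wrist {'fx': 346.7061309097398, 'fy': 346.7061309097398, 'cx': 320.7087741036391, 'cy': 199.0167823294542, 'tool_from_camera': array([[ 1.47009778e-04, -3.19647193e-01,  9.47536622e-01,
        -1.42139083e-01],
       [-2.73924385e-04, -9.47536610e-01, -3.19647147e-01,
         8.21572072e-02],
       [ 9.99999952e-01, -2.12562131e-04, -2.26856308e-04,
         4.98773098e-05],
       [ 0.00000000e+00,  0.00000000e+00,  0.00000000e+00,
         1.00000000e+00]])}
```

View pics/scene0.png

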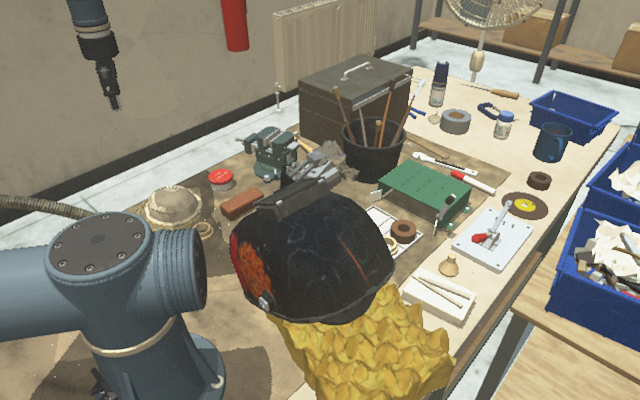

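View pics/top0.png

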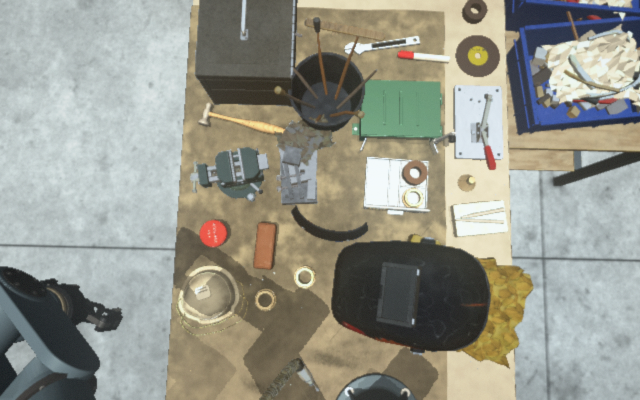

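View pics/wrist0.png

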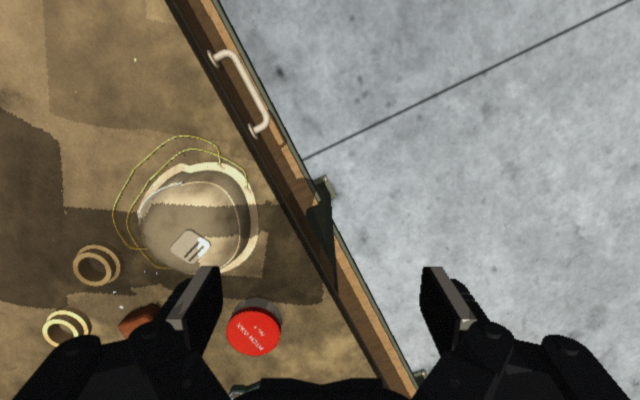

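The top view shows the tray at about (396,184), the housing at (400,110), the bar at (265,245), the tin at (213,233) and the visor at (330,225). Collar candidates are (413,198) in the tray and two on the mat at (303,277) and (265,298). The one in the tray is farthest from the base, so it is the one meant. I'll enlarge to confirm.

Run:
```python
import cv2
im=cv2.imread('pics/top0.png')
cv2.imwrite('pics/c1.png',cv2.resize(im[70:230,340:480],None,fx=5,fy=3.75,interpolation=cv2.INTER_CUBIC)[:600] if 0 else cv2.resize(im[70:220,345:465],None,fx=4,fy=4,interpolation=cv2.INTER_CUBIC))
cv2.imwrite('pics/c2.png',cv2.resize(im[190:310,190:380],None,fx=4,fy=4,interpolation=cv2.INTER_CUBIC))
im=cv2.imread('pics/scene0.png')
cv2.imwrite('pics/c3.png',cv2.resize(im[150:270,340:480],None,fx=5,fy=5,interpolation=cv2.INTER_CUBIC))
```

```text
(no output)
```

View pics/c1.png

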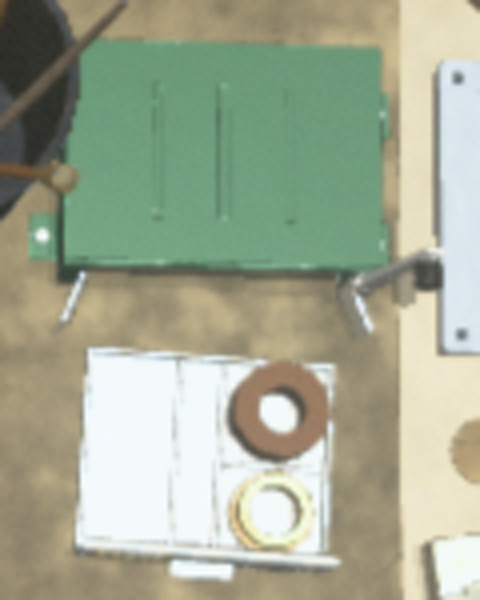

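View pics/c2.png

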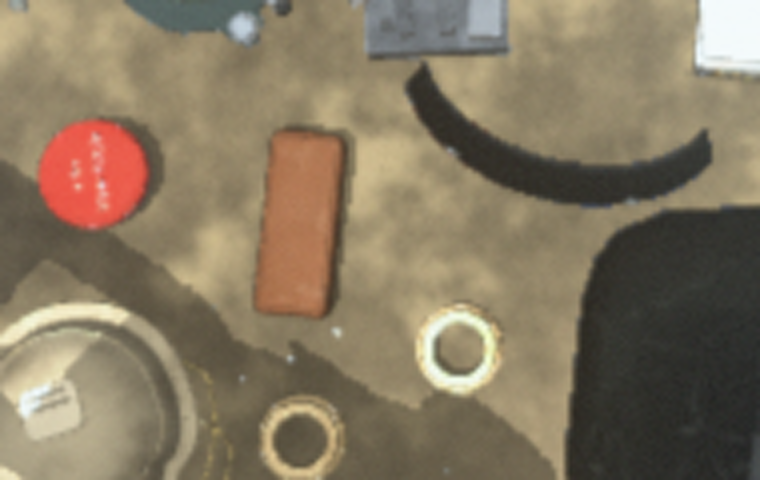

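View pics/c3.png

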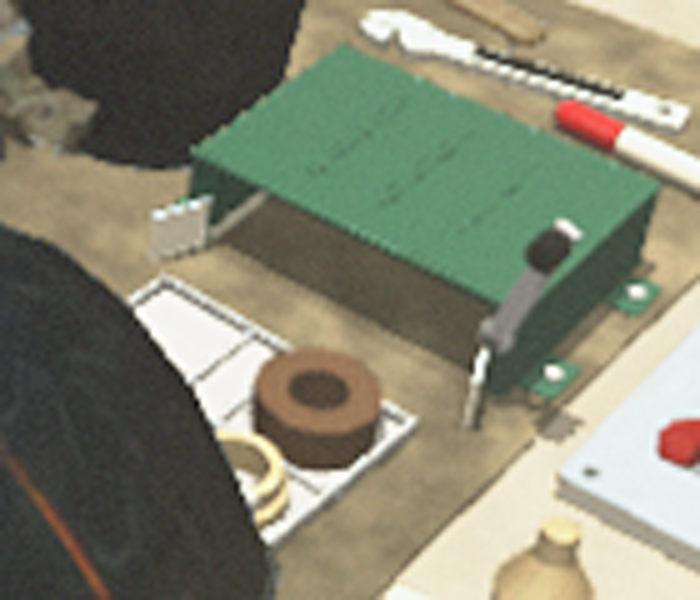

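The crops confirm it: the collar at (413,198) sits in the tray's near right pocket behind the emery roll, and the other two lie on the mat. Next I'll measure.

```bash
cat > h.py <<'E'
import numpy as np,cv2
from station import manip
def ray(p,T,uv,z):
    uv=np.atleast_2d(np.array(uv,float))
    d=np.c_[(uv[:,0]-p['cx'])/p['fx'],(uv[:,1]-p['cy'])/p['fy'],np.ones(len(uv))]@T[:3,:3].T
    o=T[:3,3]; s=(z-o[2])/d[:,2]
    return o+d*s[:,None]
def top(uv,z,n='top'):
    p=manip.camera_params(n); return ray(p,p['T'],uv,z)
def wristT(s):
    from scipy.spatial.transform import Rotation as R
    T=np.eye(4);T[:3,:3]=R.from_quat(s['tool_rot']).as_matrix();T[:3,3]=s['tcp_pos']
    return T@manip.camera_params('wrist')['tool_from_camera']
def project(P,n='top',T=None):
    p=manip.camera_params(n); T=p['T'] if T is None else T
    c=(np.atleast_2d(P)-T[:3,3])@T[:3,:3]
    return np.c_[p['fx']*c[:,0]/c[:,2]+p['cx'],p['fy']*c[:,1]/c[:,2]+p['cy']]
def big(m):
    cs,_=cv2.findContours(m.astype(np.uint8),cv2.RETR_EXTERNAL,cv2.CHAIN_APPROX_NONE)
    return max(cs,key=cv2.contourArea)
def rect(P):
    (c,wh,a)=cv2.minAreaRect(P[:,:2].astype(np.float32)*1000)
    return np.array(c)/1000,wh,a
E
python3 - <<'E'
from h import *
im=cv2.imread('pics/top0.png');hsv=cv2.cvtColor(im,cv2.COLOR_BGR2HSV);H,S,V=cv2.split(hsv)
def roi(m,x0,y0,x1,y1):
    o=np.zeros_like(m);o[y0:y1,x0:x1]=m[y0:y1,x0:x1];return o
print('barpx',hsv[240,265],'green',hsv[110,400],'mat',hsv[250,330],'tray',hsv[190,380])
mb=roi((H<14)&(S>110),240,210,290,285); c=big(mb)[:,0]
b=cv2.boundingRect(c);print(b)
print('bar z.033',rect(top(c,.033)))
mt=roi(((H<6)|(H>174))&(S>150),190,210,240,255);c=big(mt)[:,0];print('tin',rect(top(c,.032)))
mg=roi((H>55)&(H<90)&(S>60),340,60,450,140);mg=cv2.morphologyEx(mg.astype(np.uint8),cv2.MORPH_OPEN,np.ones((7,7)))
c=big(mg)[:,0];P=top(c,.055);print('roof',rect(P))
for e in (-1,1):pass
# roof corners by hand (crop/4 + offset)
f=lambda a:[[u/4+345,v/4+70] for u,v in a]
print('roof corners (fl,fr,br,bl)',top(f([(65,264),(384,268),(380,45),(80,40)]),.055).round(4)[:,:2])
print('tray back corners z.01',top(f([(88,348),(335,365)]),.01).round(4)[:,:2])
print('panel top outer corners z.046',top(f([(77,550),(340,565)]),.046).round(4)[:,:2])
print('knob?',top(f([(430,272)]),.10).round(4))
E
```

```text
barpx [ 12 128 182] green [ 70  75 150] mat [ 20  72 142] tray [ 94   7 251]
(254, 223, 22, 46)
bar z.033 (array([0.39424341, 0.27106253]), (43.65534973144531, 106.79424285888672), 86.31564331054688)
tin (array([0.42048886, 0.39459424]), (61.943153381347656, 61.66880798339844), 2.926175117492676)
roof (array([ 0.73141547, -0.04592638]), (188.59378051757812, 138.7753448486328), 89.678466796875)
roof corners (fl,fr,br,bl) [[ 0.6601  0.0474]
 [ 0.6627 -0.1442]
 [ 0.8025 -0.1431]
 [ 0.8006  0.0401]]
tray back corners z.01 [[ 0.6193  0.0285]
 [ 0.6126 -0.125 ]]
panel top outer corners z.046 [[ 0.4887  0.0372]
 [ 0.4837 -0.1188]]
knob? [[ 0.6485 -0.159   0.1   ]]
```

```bash
python3 - <<'E'
from h import *
from scipy.spatial.transform import Rotation as R
s=manip.sense();M=R.from_quat(s['tool_rot']).as_matrix();print('tool axes x,z',M[:,0].round(3),M[:,2].round(3))
def tri(a,b):
    A=[];B=[]
    for n,uv in(('top',a),('scene',b)):
        P=top(uv,0,n)[0];o=manip.camera_params(n)['T'][:3,3];d=(P-o)/np.linalg.norm(P-o)
        Q=np.eye(3)-np.outer(d,d);A.append(Q);B.append(Q@o)
    x=np.linalg.lstsq(np.vstack(A),np.hstack(B),rcond=None)[0]
    return x.round(4)
print('knob',tri((452.5,138.3),(449.6,199)))
mo=np.array([.6614,-.0484]);
for th in(1.7,1.775,1.85): print(th,'knob exp',mo[0]-.016,mo[1]-.088+.072*np.cos(th),.04+.072*np.sin(th))
print('visor top pts z.15',top([(291,207),(297,208),(300,224),(317,236),(340,241),(366,227)],.15).round(3)[:,:2].tolist())
print('clamp pts z.05',top([(489,95),(490,165),(478,135)],.05).round(3)[:,:2].tolist())
print('clamp handle tri',tri((490,160),(478,239)),tri((488,97),(507,205)))
print('home bar target on scene')
E
python3 - <<'E'
import cv2
im=cv2.imread('pics/scene0.png')
cv2.imwrite('pics/c4.png',cv2.resize(im[150:290,420:560],None,fx=4,fy=4,interpolation=cv2.INTER_CUBIC))
im=cv2.imread('pics/top0.png')
cv2.imwrite('pics/c5.png',cv2.resize(im[70:210,420:530],None,fx=4,fy=4,interpolation=cv2.INTER_CUBIC))
E
```

```text
tool axes x,z [-0.001 -0.001 -1.   ] [ 0.443  0.897 -0.002]
knob [ 0.6444 -0.1556  0.116 ]
1.7 knob exp 0.6454 -0.14567680358927776 0.11139986635257773
1.775 knob exp 0.6454 -0.15100069589216256 0.11050404016412524
1.85 knob exp 0.6454 -0.15624249777136492 0.10921181461422158
visor top pts z.15 [[0.474, 0.204], [0.472, 0.191], [0.438, 0.184], [0.413, 0.147], [0.403, 0.098], [0.435, 0.043]]
clamp pts z.05 [[0.773, -0.264], [0.598, -0.263], [0.671, -0.235]]
clamp handle tri [ 0.6031 -0.2508  0.0852] [ 0.7547 -0.2488  0.0847]
home bar target on scene
```

View pics/c4.png

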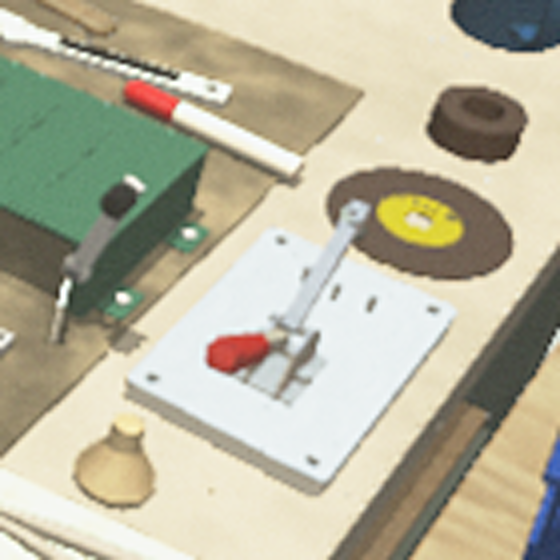

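View pics/c5.png

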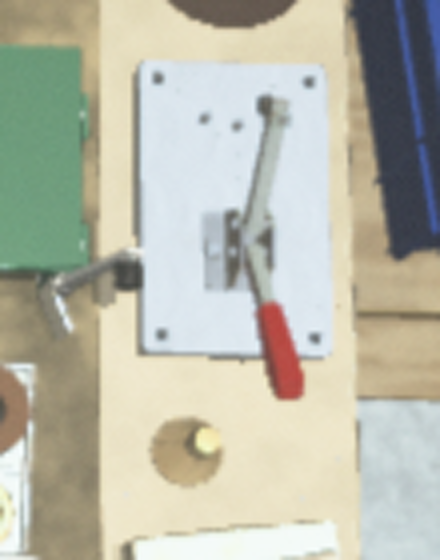

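Call:
{"op": "send_rows", "data": {"steps": [[[0,0.024,-0.058,-0.0,0.16],[0,0.047,-0.116,-0.02,0.32],[0,0.071,-0.173,-0.04,0.394],[0,0.094,-0.231,-0.06,0.394],[0,0.118,-0.289,-0.08,0.394],[0,0.118,-0.289,-0.1,0.394],[0,0.118,-0.289,-0.1,0.394]]], "grip_force": 40}}

```text
t: 1.02
tcp_pos: [0.3941, 0.2699, 0.13]
tool_rot: [-0.482, 0.518, 0.483, 0.515]
force: [0.0, 0.6, 0.7]
finger_gap: 1.0
```

Run:
```python
from h import *
s=manip.sense();im=manip.snapshot('wrist')[:,:,::-1].copy();cv2.imwrite('pics/w1.png',im)
print(s['tcp_pos'],s['finger_gap'])
T=wristT(s);H,S,V=cv2.split(cv2.cvtColor(im,cv2.COLOR_BGR2HSV));p=manip.camera_params('wrist')
m=(H<14)&(S>110); m[:, :]=m; c=big(m)[:,0];print(cv2.boundingRect(c));print(rect(ray(p,T,c,.033)))
```

```text
[0.39406564 0.26987346 0.13004807] 0.9995350955439863
(294, 124, 63, 144)
(array([0.39346271, 0.27261841]), (43.846473693847656, 109.52888488769531), 86.28807067871094)
```

View pics/w1.png

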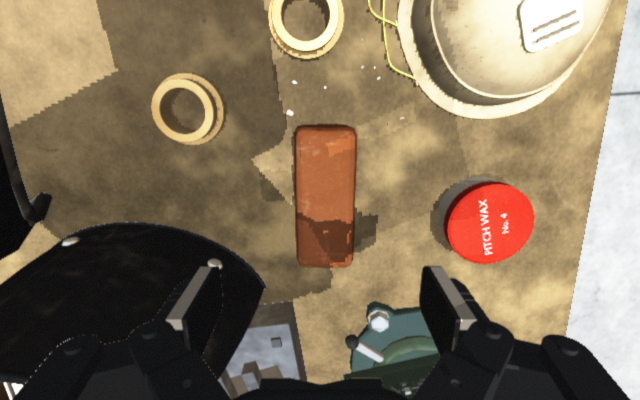

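The bar is centred at wrist pixel (325,196), which agrees with the top view to 2 mm. I'll go down and grip.

Call:
{"op": "send_rows", "data": {"steps": [[[0,0,0.002,-0.05,0],[0,0,0.002,-0.1,0],[0,0,0.002,-0.118,0],[0,0,0.002,-0.118,0],[0.8,0,0.002,-0.118,0],[0.8,0,0.002,-0.118,0],[0.8,0,0.002,-0.118,0],[0.8,0,0.002,-0.118,0]]], "grip_force": 50}}

```text
t: 2.08
tcp_pos: [0.3954, 0.2737, 0.0149]
tool_rot: [-0.484, 0.515, 0.483, 0.517]
force: [-0.3, 0.0, 5.6]
finger_gap: 0.525
```

Call:
{"op": "send_rows", "data": {"steps": [[[0.8,0,0,0,0],[0.8,0,0,0,0],[0.8,0,0,0.04,0],[0.8,0,0,0.09,0],[0.8,0,0,0.14,0],[0.8,0,0,0.19,0],[0.8,0,0,0.2,0],[0.8,0,0,0.2,0]]], "grip_force": 50}}

```text
t: 3.08
tcp_pos: [0.3942, 0.2731, 0.2134]
tool_rot: [-0.484, 0.516, 0.483, 0.516]
force: [-0.7, -0.5, -3.7]
finger_gap: 0.521
```

Run:
```python
from h import *
s=manip.sense();im=manip.snapshot('wrist')[:,:,::-1].copy();cv2.imwrite('pics/w2.png',im)
print(s['tcp_pos'],s['finger_gap'],s['force'])
```

```text
[0.39418379 0.27311532 0.21337812] 0.5211072652458885 [-0.7032495  -0.5334112  -3.72644433]
```

View pics/w2.png

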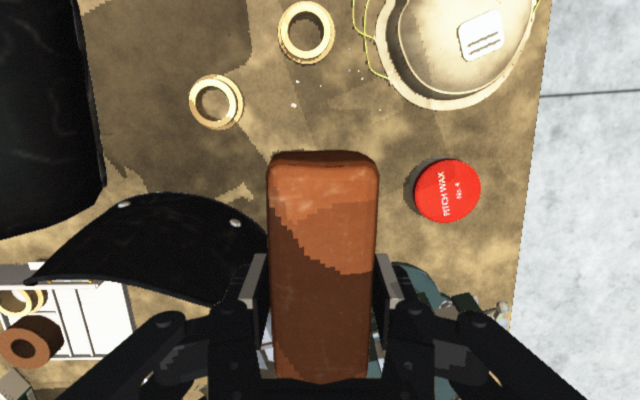

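Call:
{"op": "send_rows", "data": {"steps": [[[0.8,0.028,-0.05,0,0],[0.8,0.057,-0.1,0,0.01],[0.8,0.085,-0.15,0,0.02],[0.8,0.114,-0.2,0,0.028],[0.8,0.142,-0.24,0,0.028],[0.8,0.16,-0.27,0,0.028],[0.8,0.16,-0.27,0,0.028],[0.8,0.16,-0.27,-0.04,0.028]]]}}

```text
t: 4.12
tcp_pos: [0.5559, 0.0032, 0.1731]
tool_rot: [-0.491, 0.509, 0.49, 0.51]
force: [0.7, 0.9, -3.3]
finger_gap: 0.523
```

Run:
```python
from h import *
from scipy.spatial.transform import Rotation as R
s=manip.sense();im=manip.snapshot('wrist')[:,:,::-1].copy();cv2.imwrite('pics/w3.png',im)
t=manip.snapshot('top')[:,:,::-1];cv2.imwrite('pics/t3.png',cv2.resize(t[70:230,330:470],None,fx=4,fy=3.75) if 0 else cv2.resize(t[70:220,340:470],None,fx=4,fy=4))
M=R.from_quat(s['tool_rot']).as_matrix();print(s['tcp_pos'],M[:,2],np.arctan2(-M[0,2],M[1,2]),s['force'])
np.save('T3.npy',wristT(s))
```

```text
[0.55590265 0.00315418 0.17313614] [3.77364765e-02 9.99287725e-01 1.92689710e-05] -0.03774543864381106 [ 0.73750769  0.88268941 -3.28970999]
```

View pics/w3.png

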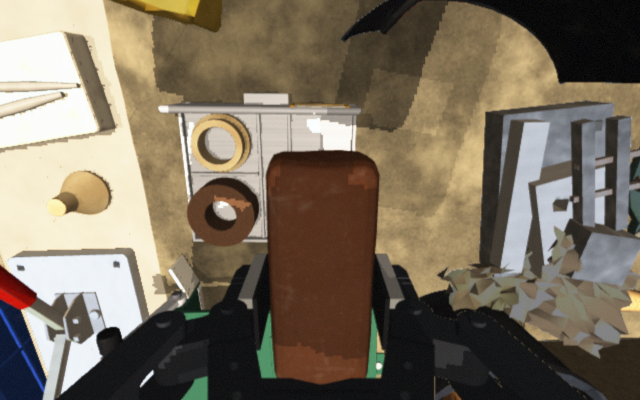

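View pics/t3.png

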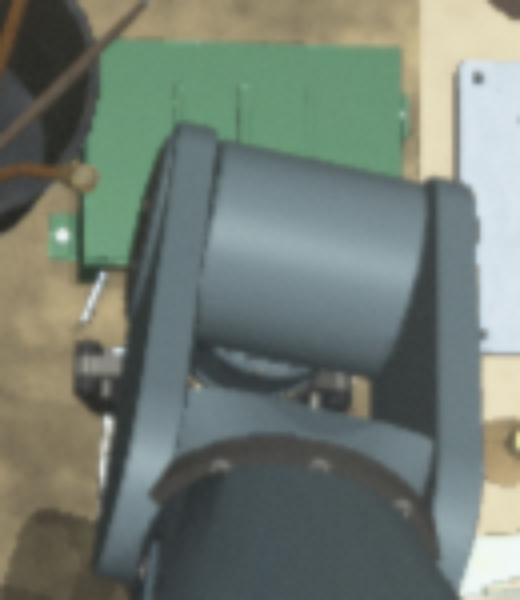

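Run:
```python
import cv2
im=cv2.imread('pics/w3.png')
cv2.imwrite('pics/w3c.png',cv2.resize(im[85:250,150:380],None,fx=3.4,fy=3.4,interpolation=cv2.INTER_CUBIC))
```

```text
(no output)
```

View pics/w3c.png

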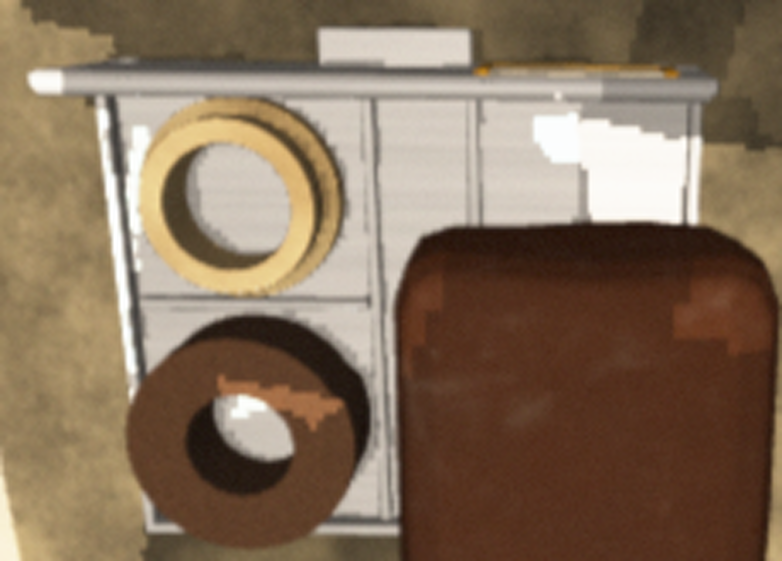

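Run:
```python
from h import *
T=np.load('T3.npy');p=manip.camera_params('wrist')
f=lambda a:[[u/3.4+150,v/3.4+85] for u,v in a]
print('panel top mid-thick',ray(p,T,f([(30,80),(716,88)]),.046).round(4))
print('rims z.01 front L, R; backR',ray(p,T,f([(700,105),(98,98),(148,532)]),.01).round(4))
print('lane: rib left edge, left rim inner',ray(p,T,f([(481,110),(689,105)]),.008).round(4))
```

```text
panel top mid-thick [[ 0.4884 -0.1163  0.046 ]
 [ 0.4959  0.0355  0.046 ]]
rims z.01 front L, R; backR [[ 0.503   0.0353  0.01  ]
 [ 0.4955 -0.1164  0.01  ]
 [ 0.616  -0.1227  0.01  ]]
lane: rib left edge, left rim inner [[ 0.5023 -0.0202  0.008 ]
 [ 0.5031  0.0327  0.008 ]]
```

Call:
{"op": "send_rows", "data": {"steps": [[[0.8,0.001,0,-0.04,-0.007],[0.8,0.001,0,-0.09,-0.007],[0.8,0.001,0,-0.13,-0.007],[0.8,0.001,0,-0.143,-0.007],[0.8,0.001,0,-0.143,-0.007]]]}}

```text
t: 4.85
tcp_pos: [0.5554, 0.0038, 0.0301]
tool_rot: [-0.489, 0.511, 0.49, 0.51]
force: [-0.4, 0.1, -2.9]
finger_gap: 0.525
```

Run:
```python
from h import *
s=manip.sense();im=manip.snapshot('wrist')[:,:,::-1].copy();cv2.imwrite('pics/w4.png',im)
print(s['tcp_pos'],s['force'])
```

```text
[0.55538433 0.00383901 0.03005359] [-0.35421853  0.13090866 -2.92625926]
```

View pics/w4.png

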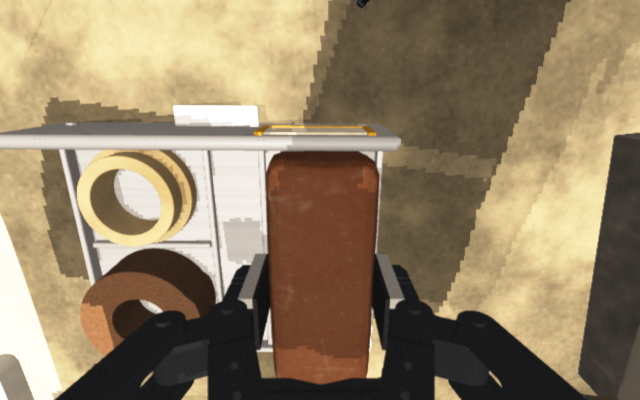

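Run:
```python
from h import *
s=manip.sense();T=wristT(s);p=manip.camera_params('wrist')
im=cv2.imread('pics/w4.png');cv2.imwrite('pics/w4c.png',cv2.resize(im[110:200,240:400],None,fx=4.5,fy=4.5,interpolation=cv2.INTER_CUBIC))
print(ray(p,T,[(320,150)],.046),ray(p,T,[(320,165)],.048),ray(p,T,[(320,152)],.016))
```

```text
[[0.4980174  0.00589005 0.046     ]] [[0.50321037 0.00566521 0.048     ]] [[0.5045663  0.00552422 0.016     ]]
```

View pics/w4c.png

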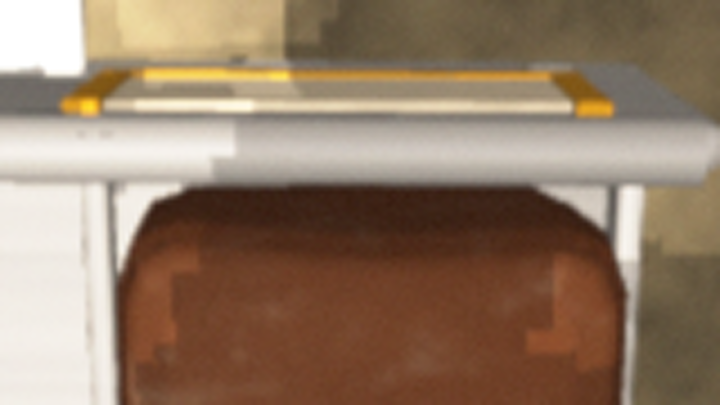

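Call:
{"op": "send_rows", "data": {"steps": [[[0.8,0,0,-0.006,0],[0.8,0,0,-0.0105,0],[0.8,0,0,-0.0115,0],[0.8,0,0,-0.0115,0]]]}}

```text
t: 5.4
tcp_pos: [0.5558, 0.0033, 0.019]
tool_rot: [-0.489, 0.511, 0.489, 0.511]
force: [-0.1, -0.5, -3.6]
finger_gap: 0.525
```

Call:
{"op": "send_rows", "data": {"steps": [[[0.8,0,0,-0.001,0],[0.8,0,0,-0.002,0],[0.8,0,0,-0.002,0]]]}}

```text
t: 5.78
tcp_pos: [0.5559, 0.0033, 0.0179]
tool_rot: [-0.489, 0.511, 0.489, 0.511]
force: [-2.2, 0.4, 5.5]
finger_gap: 0.522
```

Call:
{"op": "send_rows", "data": {"steps": [[[0.35,0,0,0,0],[0.3,0,0,0,0],[0.3,0,0,0.0,0],[0.3,0,0,0.02,0],[0.3,0,0,0.06,0],[0.3,-0.05,0,0.1,0],[0.3,-0.1,-0.02,0.12,0],[0.3,-0.1,-0.02,0.12,0]]]}}

```text
t: 6.78
tcp_pos: [0.4519, -0.0164, 0.1379]
tool_rot: [-0.488, 0.512, 0.489, 0.511]
force: [1.2, -1.4, 0.1]
finger_gap: 0.696
```

Run:
```python
from h import *
s=manip.sense();im=manip.snapshot('wrist')[:,:,::-1].copy();cv2.imwrite('pics/w5.png',im)
np.save('T5.npy',wristT(s));print(s['tcp_pos'],s['force'],s['finger_gap'])
```

```text
[ 0.45187862 -0.01644598  0.13791215] [ 1.19504199 -1.42833416  0.10704988] 0.6955779543579319
```

View pics/w5.png

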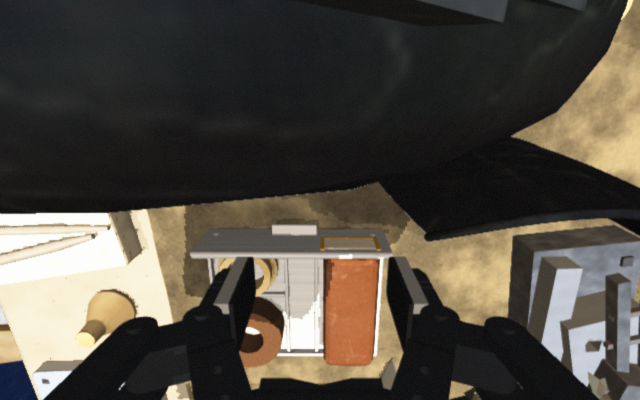

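Run:
```python
from h import *
T=np.load('T5.npy');p=manip.camera_params('wrist');print('cam',T[:3,3])
for z in(.05,.1,.15,.2,.25): print(z,top([(360,243),(410,241),(460,243)],z)[:,:2].round(3).tolist(),ray(p,T,[(100,212),(200,207),(320,192)],z)[:,:2].round(3).tolist())
im=cv2.imread('pics/w5.png');cv2.imwrite('pics/w5c.png',cv2.resize(im[215:375,180:400],None,fx=3.5,fy=3.5,interpolation=cv2.INTER_CUBIC))
t=manip.snapshot('top')[:,:,::-1];cv2.imwrite('pics/t5.png',cv2.resize(t[70:330,300:520],None,fx=2.3,fy=2.3))
```

```text
cam [ 0.37019332 -0.0126999   0.28025718]
0.05 [[0.404, 0.046], [0.412, -0.071], [0.41, -0.188]] [[0.45, -0.173], [0.449, -0.102], [0.442, -0.016]]
0.1 [[0.402, 0.051], [0.41, -0.061], [0.408, -0.173]] [[0.432, -0.138], [0.432, -0.082], [0.426, -0.016]]
0.15 [[0.4, 0.055], [0.407, -0.051], [0.405, -0.158]] [[0.415, -0.103], [0.415, -0.063], [0.411, -0.015]]
0.2 [[0.398, 0.059], [0.405, -0.042], [0.403, -0.143]] [[0.398, -0.069], [0.398, -0.044], [0.395, -0.014]]
0.25 [[0.396, 0.064], [0.402, -0.032], [0.401, -0.128]] [[0.381, -0.034], [0.381, -0.024], [0.38, -0.013]]
```

View pics/w5c.png

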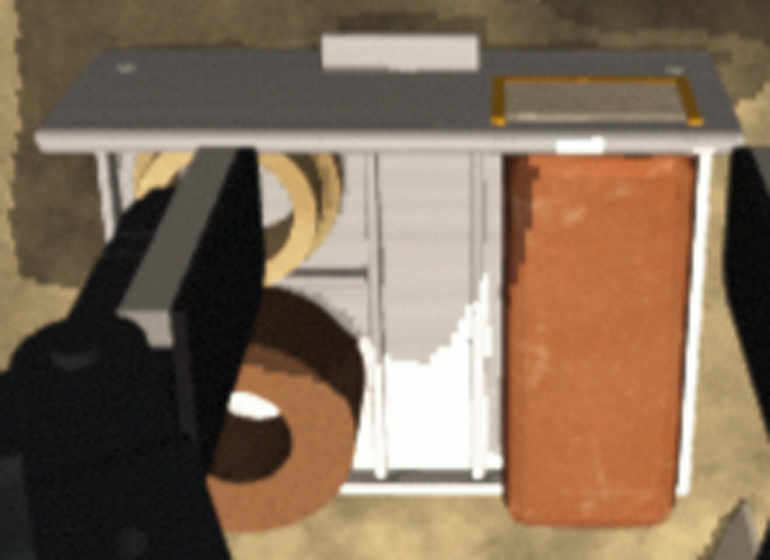

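View pics/t5.png

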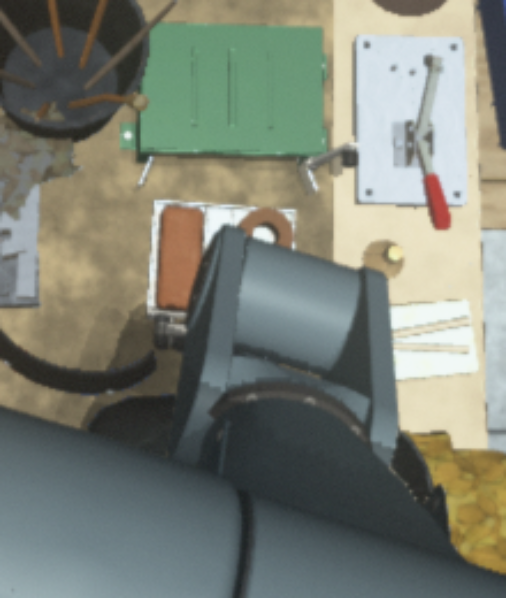

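Run:
```python
from h import *
im=cv2.imread('pics/scene0.png');cv2.imwrite('pics/c6.png',cv2.resize(im[150:340,220:410],None,fx=3.1,fy=3.1,interpolation=cv2.INTER_CUBIC))
im=cv2.imread('pics/top0.png');cv2.imwrite('pics/c7.png',cv2.resize(im[225:365,320:500],None,fx=4,fy=4,interpolation=cv2.INTER_CUBIC))
s=manip.snapshot('scene')[:,:,::-1];cv2.imwrite('pics/s5.png',s)
```

```text
(no output)
```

View pics/c6.png

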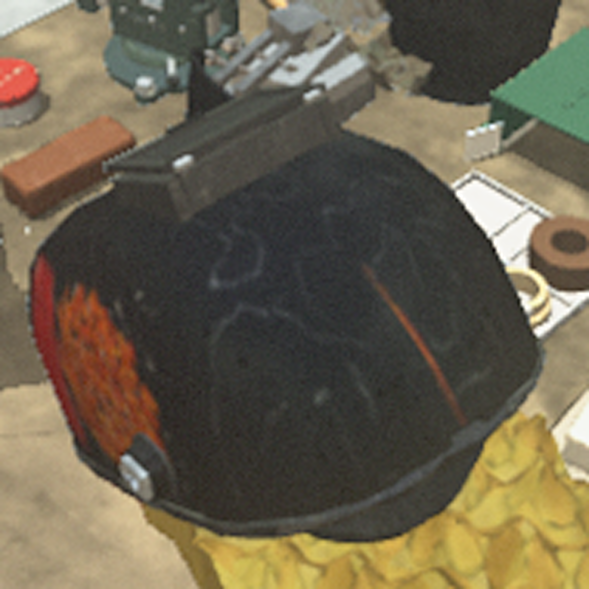

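View pics/c7.png

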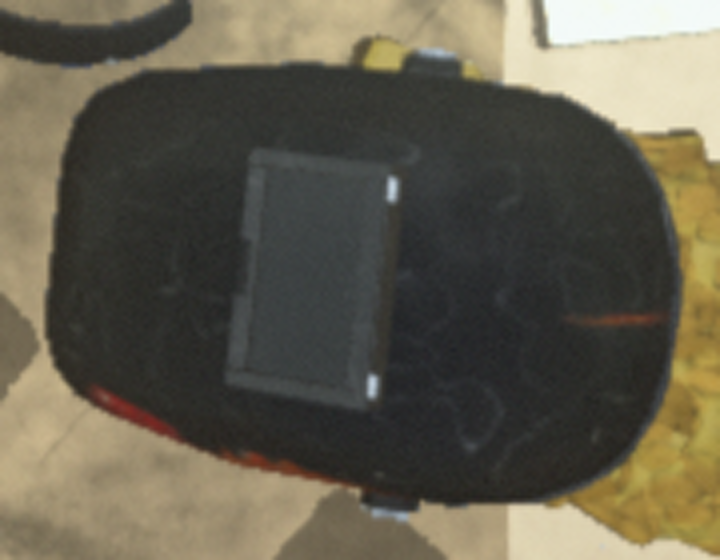

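View pics/s5.png

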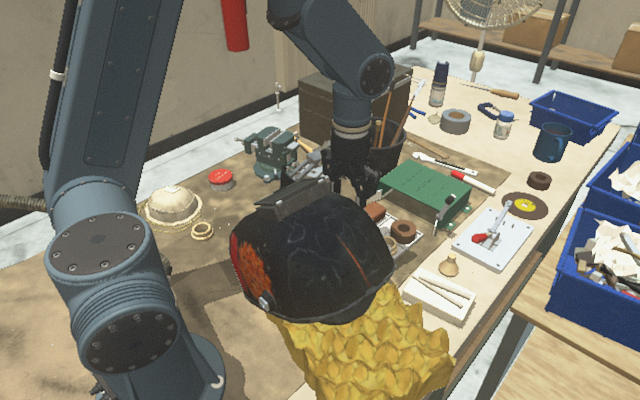

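Run:
```python
from h import *
def tri(a,b):
    A=[];B=[]
    for n,uv in(('top',a),('scene',b)):
        P=top(uv,0,n)[0];o=manip.camera_params(n)['T'][:3,3];d=(P-o)/np.linalg.norm(P-o)
        Q=np.eye(3)-np.outer(d,d);A.append(Q);B.append(Q@o)
    return np.linalg.lstsq(np.vstack(A),np.hstack(B),rcond=None)[0].round(4)
print(tri((418,272),(321.6,180.6)),tri((413.3,321.8),(278.7,201.6)))
print(top([(425,236)],.17,'top'))
```

```text
[ 0.3454 -0.0442  0.2704] [ 0.2549 -0.0345  0.2725]
[[ 0.41726757 -0.07879524  0.17      ]]
```

Run:
```python
from h import *
s=manip.sense();print(s['t'],s['q'].round(3) if hasattr(s['q'],'round') else s['q'])
```

```text
6.925 [-0.282  0.465  1.937  0.     0.737 -1.809]
```

Call:
{"op": "send_rows", "data": {"steps": [[[0.0,0.05,-0.01,0,0],[0.0,0.09,-0.025,0,-0.18],[0.0,0.09,-0.025,0,-0.36],[0.0,0.09,-0.025,0,-0.54],[0.0,0.09,-0.025,0,-0.72],[0.0,0.09,-0.025,0,-0.9],[0.0,0.09,-0.025,0,-1.08],[0.0,0.09,-0.025,0,-1.26]]]}}

```text
t: 7.92
tcp_pos: [0.5472, -0.0414, 0.1357]
tool_rot: [-0.092, 0.701, 0.092, 0.701]
force: [-0.3, -0.8, -0.8]
finger_gap: 0.999
```

Call:
{"op": "send_rows", "data": {"steps": [[[0.0,0,0,0,-0.18],[0.0,0,0,0,-0.36],[0.0,0,0,0,-0.54],[0.0,0,0,0,-0.72],[0.0,0,0,0,-0.9],[0.0,0,0,0,-1.08],[0.0,0,0,0,-1.26],[0.0,0,0,0,-1.44]]]}}

```text
t: 8.93
tcp_pos: [0.5473, -0.0414, 0.1357]
tool_rot: [0.393, 0.588, -0.393, 0.588]
force: [0.8, -0.3, -0.6]
finger_gap: 1.002
```

Call:
{"op": "send_rows", "data": {"steps": [[[0.0,0,0,0,-0.18],[0.0,0,0,0,-0.36],[0.0,0,0,0,-0.442],[0.0,0,0,0,-0.442]]]}}

```text
t: 9.43
tcp_pos: [0.5469, -0.0414, 0.1359]
tool_rot: [-0.511, -0.489, 0.511, -0.489]
force: [0.3, -1.2, -0.6]
finger_gap: 1.002
```

Run:
```python
from h import *
from scipy.spatial.transform import Rotation as R
s=manip.sense();im=manip.snapshot('wrist')[:,:,::-1].copy();cv2.imwrite('pics/w6.png',im)
M=R.from_quat(s['tool_rot']).as_matrix();print(s['tcp_pos'],M[:,2],np.arctan2(M[0,2],-M[1,2]),s['force'],s['q'])
```

```text
[ 0.54690965 -0.04141826  0.1358801 ] [-4.24826908e-02 -9.99097196e-01 -1.18018744e-04] -0.04249548014339936 [ 0.26049446 -1.24845109 -0.60648222] [-2.79416766e-01  5.59020259e-01  1.71400519e+00  1.01893822e-04
  8.68747829e-01  1.33380922e+00]
```

View pics/w6.png

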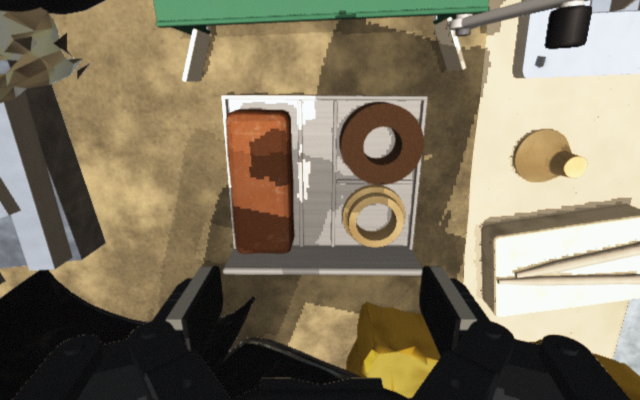

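Run:
```python
from h import *
s=manip.sense();T=wristT(s);p=manip.camera_params('wrist')
np.save('T6.npy',T)
B=ray(p,T,[(222,97),(427,97)],.01);print('back',B.round(4));d=B[0]-B[1];yaw=np.arctan2(-d[0],d[1]);print('yaw',yaw,np.linalg.norm(d))
print('center',B.mean(0)[:2]-.065*np.array([np.cos(yaw),np.sin(yaw)]))
F=ray(p,T,[(224,270),(428,274)],.046);print('panel top',F.round(4))
print('roof front edge z.055',ray(p,T,[(158,25),(489,11)],.055).round(4))
print('bar top corners',ray(p,T,[(229,111),(291,111),(233,251),(291,252)],.036).round(4))
print('knob',ray(p,T,[(569,25)],.11).round(4))
im=cv2.imread('pics/w6.png');cv2.imwrite('pics/w6c.png',cv2.resize(im[80:290,210:440],None,fx=2.8,fy=2.8,interpolation=cv2.INTER_CUBIC))
```

```text
back [[ 0.6216  0.0287  0.01  ]
 [ 0.6151 -0.1233  0.01  ]]
yaw -0.042456017205613095 0.15219319348397461
center [ 0.55338591 -0.04455246]
panel top [[ 0.4971  0.0341  0.046 ]
 [ 0.487  -0.1207  0.046 ]]
roof front edge z.055 [[ 0.6643  0.0482  0.055 ]
 [ 0.6634 -0.1431  0.055 ]]
bar top corners [[ 0.613   0.0181  0.036 ]
 [ 0.6112 -0.024   0.036 ]
 [ 0.5077  0.0283  0.036 ]
 [ 0.505  -0.0166  0.036 ]]
knob [[ 0.6479 -0.1545  0.11  ]]
```

View pics/w6c.png

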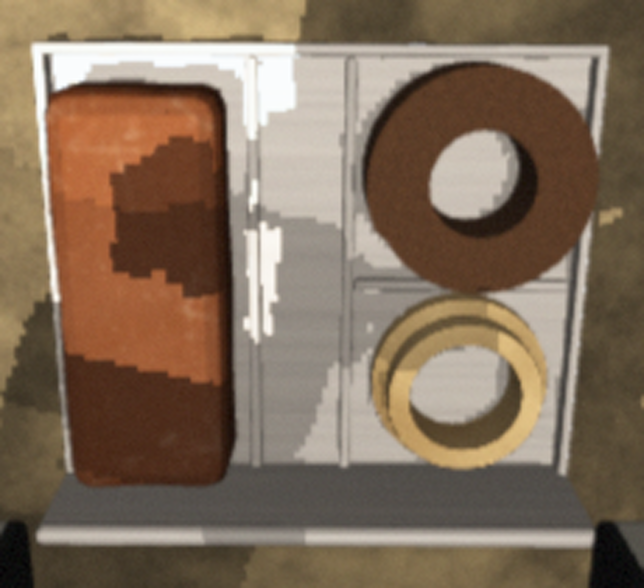

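Call:
{"op": "send_rows", "data": {"steps": [[[0.0,-0.04,0,0,0],[0.0,-0.078,0,0,0],[0.0,-0.078,0,0,0],[0.0,-0.078,0,-0.04,0],[0.0,-0.078,0,-0.08,0],[0.0,-0.078,0,-0.11,0],[0.0,-0.078,0,-0.126,0],[0.0,-0.078,0,-0.126,0]]]}}

```text
t: 10.48
tcp_pos: [0.4687, -0.0418, 0.0094]
tool_rot: [-0.511, -0.489, 0.511, -0.489]
force: [-0.7, -1.0, 0.2]
finger_gap: 1.001
```

Run:
```python
from h import *
s=manip.sense();im=manip.snapshot('wrist')[:,:,::-1].copy();cv2.imwrite('pics/w7.png',im)
print(s['tcp_pos'],s['force'])
```

```text
[ 0.46873403 -0.04177235  0.00935693] [-0.67013606 -1.03487337  0.15668556]
```

View pics/w7.png

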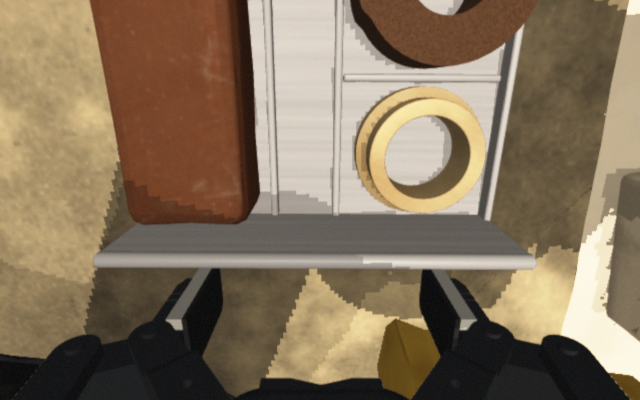

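Call:
{"op": "send_rows", "data": {"steps": [[[0.0,0.005,0,0,0],[0.0,0.012,0,0,0],[0.0,0.022,-0.0005,0,0],[0.0,0.032,-0.001,0,0],[0.0,0.043,-0.0015,0,0.005],[0.0,0.055,-0.002,0,0.01],[0.0,0.066,-0.0025,0,0.015],[0.0,0.074,-0.003,0,0.02]]]}}

```text
t: 11.52
tcp_pos: [0.5318, -0.0419, 0.0113]
tool_rot: [-0.501, -0.501, 0.51, -0.488]
force: [-17.9, 0.5, 13.5]
finger_gap: 1.001
```

Run:
```python
from h import *
s=manip.sense();im=manip.snapshot('wrist')[:,:,::-1].copy();cv2.imwrite('pics/w8.png',im)
t=manip.snapshot('top')[:,:,::-1];cv2.imwrite('pics/t8.png',cv2.resize(t[70:230,330:470],None,fx=3.7,fy=3.7))
print(s['tcp_pos'],s['force'])
```

```text
[ 0.53175743 -0.04185356  0.01126072] [-17.86728247   0.5316093   13.48494498]
```

View pics/w8.png

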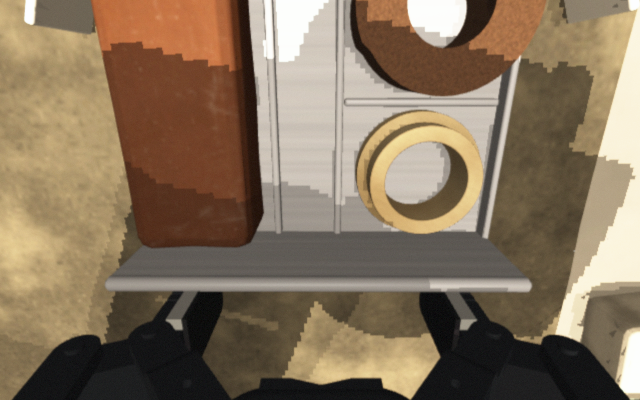

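View pics/t8.png

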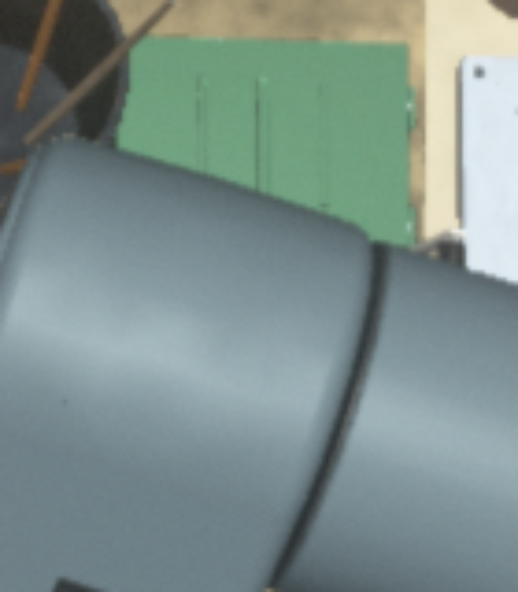

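Call:
{"op": "send_rows", "data": {"steps": [[[0.0,0.004,-0.0005,0.003,0.0],[0.0,0.012,-0.001,0.005,0.005],[0.0,0.02,-0.0015,0.006,0.01]]]}}

```text
t: 12.0
tcp_pos: [0.5581, -0.045, 0.0163]
tool_rot: [-0.502, -0.499, 0.505, -0.494]
force: [-5.1, -0.1, -2.6]
finger_gap: 0.999
```

Run:
```python
from h import *
from scipy.spatial.transform import Rotation as R
s=manip.sense();M=R.from_quat(s['tool_rot']).as_matrix();print(s['tcp_pos'],s['force'],M[:,0].round(3),M[:,2].round(3),s['ft_torque'])
```

```text
[ 0.55805933 -0.04502639  0.01627302] [-5.12864488 -0.05528356 -2.59177044] [-0.009  0.002 -1.   ] [-0.013 -1.    -0.002] [-0.03244508  0.68338022  0.00796685]
```

Call:
{"op": "send_rows", "data": {"steps": [[[0.0,0.008,-0.0005,0.0,0.003],[0.0,0.018,-0.001,0.0,0.006],[0.0,0.028,-0.0015,0.0,0.009],[0.0,0.038,-0.002,0,0.012],[0.0,0.048,-0.002,0,0.015]]]}}

```text
t: 12.62
tcp_pos: [0.6036, -0.0468, 0.0164]
tool_rot: [0.496, 0.505, -0.502, 0.496]
force: [-9.6, -1.3, 2.8]
finger_gap: 1.004
```

Run:
```python
from h import *
s=manip.sense();im=manip.snapshot('wrist')[:,:,::-1].copy();cv2.imwrite('pics/w9.png',im)
print(s['tcp_pos'],s['force'])
```

```text
[ 0.60363542 -0.04677413  0.01636357] [-9.57129767 -1.28384312  2.77885308]
```

View pics/w9.png

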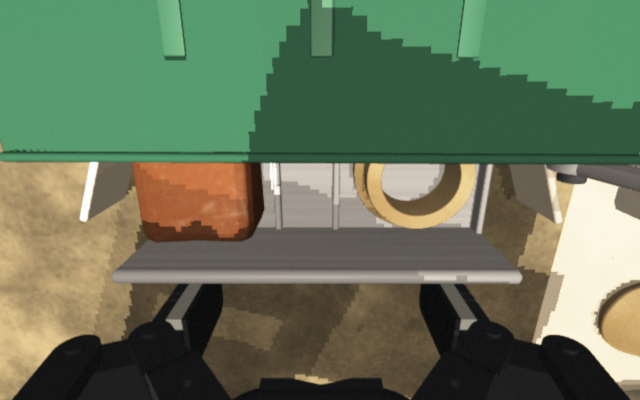

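Call:
{"op": "send_rows", "data": {"steps": [[[0.0,0.006,-0.0003,0.0005,0],[0.0,0.014,-0.0005,0.001,0],[0.0,0.022,-0.001,0.001,0],[0.0,0.03,-0.001,0.001,0],[0.0,0.037,-0.001,0.001,0]]]}}

```text
t: 13.3
tcp_pos: [0.6421, -0.0481, 0.0169]
tool_rot: [0.497, 0.504, -0.502, 0.497]
force: [-7.3, -0.6, -0.1]
finger_gap: 1.001
```

Call:
{"op": "send_rows", "data": {"steps": [[[0.0,0.003,0,0,0],[0.0,0.006,0,0,0],[0.0,0.006,0,0,0]]]}}

```text
t: 13.68
tcp_pos: [0.6485, -0.0481, 0.0169]
tool_rot: [0.498, 0.503, -0.502, 0.498]
force: [-6.5, 0.2, -1.9]
finger_gap: 1.004
```

Run:
```python
from h import *
s=manip.sense();im=manip.snapshot('wrist')[:,:,::-1].copy();cv2.imwrite('pics/w10.png',im)
print(s['tcp_pos'],s['force'])
```

```text
[ 0.64851202 -0.04812621  0.01686758] [-6.53359044  0.18032571 -1.88465834]
```

View pics/w10.png

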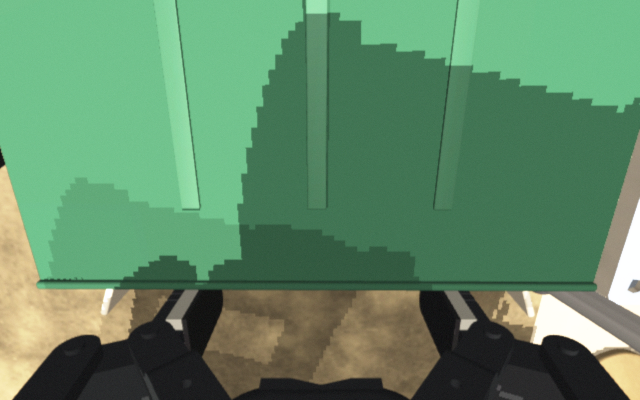

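Call:
{"op": "send_rows", "data": {"steps": [[[0.0,0.002,0,0,0],[0.0,0.004,0,0,0],[0.0,0.004,0,0,0]]]}}

```text
t: 14.1
tcp_pos: [0.6524, -0.0481, 0.0169]
tool_rot: [0.497, 0.503, -0.502, 0.497]
force: [-6.3, 0.9, -1.1]
finger_gap: 0.997
```

Call:
{"op": "send_rows", "data": {"steps": [[[0.0,0.002,0,0,0],[0.0,0.004,0,0,0],[0.0,0.004,0,0,0]]]}}

```text
t: 14.48
tcp_pos: [0.6539, -0.048, 0.0169]
tool_rot: [0.496, 0.505, -0.503, 0.496]
force: [-12.3, -1.1, 3.1]
finger_gap: 1.004
```

Force is rising, so the stop is near. I'll press a little more.

Call:
{"op": "send_rows", "data": {"steps": [[[0.0,0.003,0,0.001,0],[0.0,0.006,0,0.001,0],[0.0,0.006,0,0.001,0],[0.0,0.006,0,0.001,0]]]}}

```text
t: 14.98
tcp_pos: [0.6536, -0.0479, 0.017]
tool_rot: [0.493, 0.508, -0.506, 0.492]
force: [-21.5, -3.0, 6.2]
finger_gap: 0.999
```

Call:
{"op": "send_rows", "data": {"steps": [[[0.0,-0.01,0,0,0],[0.0,-0.04,0,0,0],[0.0,-0.05,0,0.03,0],[0.0,-0.05,0,0.09,0],[0.0,-0.05,0,0.13,0],[0.0,-0.05,0,0.13,0]]]}}

```text
t: 15.72
tcp_pos: [0.6206, -0.0498, 0.1541]
tool_rot: [0.502, 0.497, -0.498, 0.504]
force: [0.1, -0.1, -0.2]
finger_gap: 0.997
```

Run:
```python
from h import *
s=manip.sense();im=manip.snapshot('wrist')[:,:,::-1].copy();cv2.imwrite('pics/w11.png',im)
np.save('T11.npy',wristT(s));print(s['tcp_pos'],s['force'],s['q'])
t=manip.snapshot('top')[:,:,::-1];cv2.imwrite('pics/t11.png',cv2.resize(t[70:220,340:480],None,fx=4,fy=4))
sc=manip.snapshot('scene')[:,:,::-1];cv2.imwrite('pics/s11.png',cv2.resize(sc[140:270,340:500],None,fx=4.5,fy=4.5))
```

```text
[ 0.62061819 -0.04984194  0.15411597] [ 0.09555993 -0.1416826  -0.22761003] [-2.59445629e-01  6.11936269e-01  1.51874149e+00  1.70348268e-04
  9.98922684e-01  1.31010703e+00]
```

View pics/w11.png

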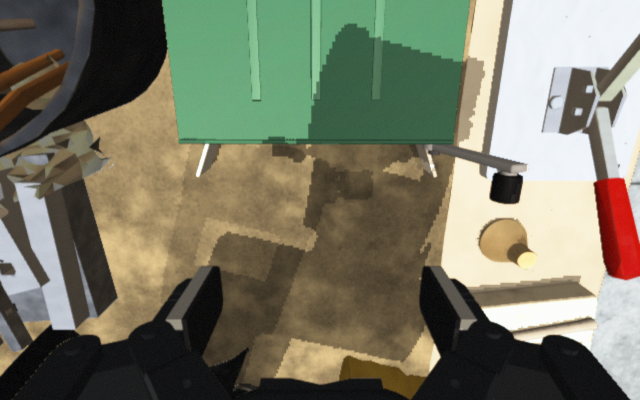

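View pics/s11.png

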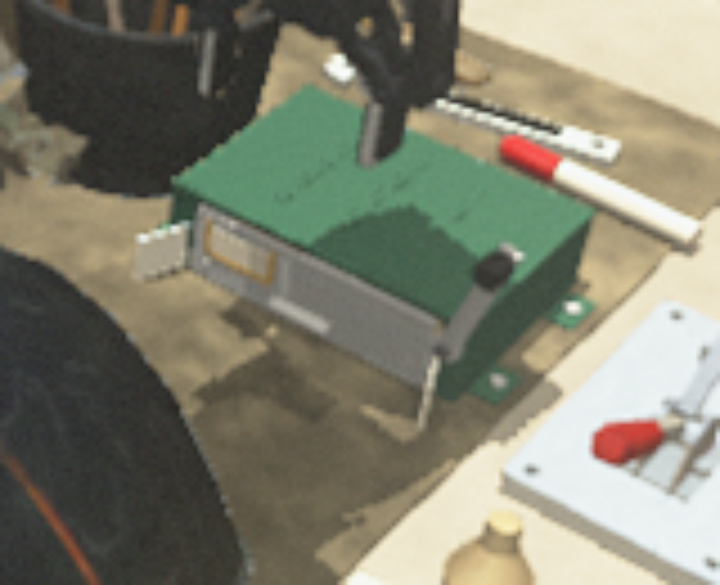

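Call:
{"op": "send_rows", "data": {"steps": [[[1,0.005,-0.03,0.0,0],[1,0.01,-0.07,0.0,0],[1,0.018,-0.105,0.0,0],[1,0.022,-0.14,0.0,0],[1,0.022,-0.142,0.0,0],[1,0.022,-0.142,-0.03,0],[1,0.022,-0.142,-0.03,0]]]}}

```text
t: 16.75
tcp_pos: [0.6359, -0.189, 0.1152]
tool_rot: [0.499, 0.503, -0.501, 0.497]
force: [-0.5, -0.4, -0.0]
finger_gap: -0.001
```

Run:
```python
from h import *
s=manip.sense();im=manip.snapshot('wrist')[:,:,::-1].copy();cv2.imwrite('pics/w12.png',im)
T=wristT(s);print(s['tcp_pos'],s['force'],s['finger_gap'])
p=manip.camera_params('wrist');print('knob from w11',ray(p,np.load('T11.npy'),[(507,188)],.11))
```

```text
[ 0.63593712 -0.18902647  0.1151635 ] [-0.49756699 -0.37832006 -0.01346177] -0.0006018399992288694
knob from w11 [[ 0.64699702 -0.15475245  0.11      ]]
```

View pics/w12.png

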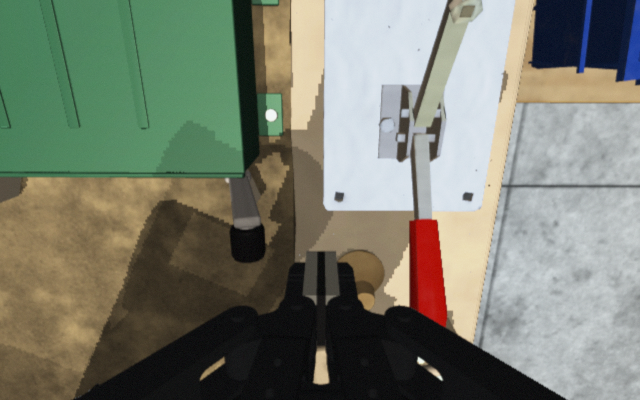

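Call:
{"op": "send_rows", "data": {"steps": [[[1,0.007,0,-0.01,0],[1,0.007,0,-0.019,0],[1,0.007,0.01,-0.019,0],[1,0.007,0.02,-0.019,0],[1,0.007,0.03,-0.019,0],[1,0.007,0.04,-0.019,0],[1,0.007,0.05,-0.019,0],[1,0.007,0.055,-0.019,0]]]}}

```text
t: 17.8
tcp_pos: [0.6457, -0.1351, 0.0999]
tool_rot: [0.5, 0.5, -0.5, 0.5]
force: [-0.5, -0.4, -0.3]
finger_gap: 0.002
```

Run:
```python
from h import *
s=manip.sense();im=manip.snapshot('wrist')[:,:,::-1].copy();cv2.imwrite('pics/w13.png',im)
print(s['tcp_pos'],s['force'])
```

```text
[ 0.64566888 -0.13514328  0.09985039] [-0.49274493 -0.43050274 -0.30164054]
```

View pics/w13.png

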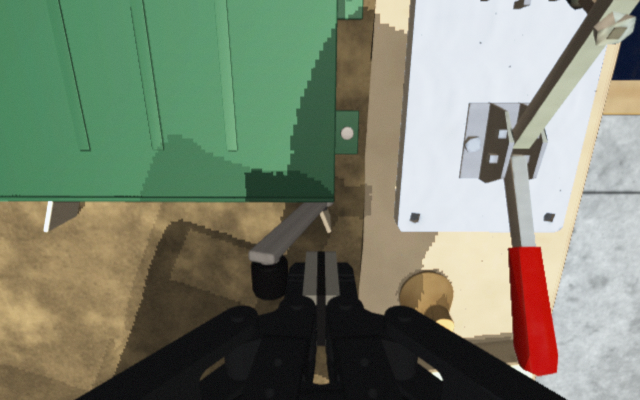

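Call:
{"op": "send_rows", "data": {"steps": [[[1,0,0.008,0,0],[1,0,0.016,0,0],[1,0,0.024,0,0],[1,0,0.024,0.0,0],[1,0,0.0,0.03,0],[1,0,-0.02,0.07,0],[1,0,-0.02,0.07,0]]]}}

```text
t: 18.73
tcp_pos: [0.6485, -0.1591, 0.1739]
tool_rot: [0.501, 0.497, -0.499, 0.503]
force: [0.7, 0.5, 0.7]
finger_gap: 0.0
```

Run:
```python
from h import *
s=manip.sense();im=manip.snapshot('wrist')[:,:,::-1].copy();cv2.imwrite('pics/w14.png',im)
print(s['tcp_pos'],s['force'])
sc=manip.snapshot('scene')[:,:,::-1];cv2.imwrite('pics/s14.png',cv2.resize(sc[140:270,340:500],None,fx=4.5,fy=4.5))
```

```text
[ 0.64845701 -0.15905729  0.17385562] [0.70903563 0.52889623 0.70581137]
```

View pics/w14.png

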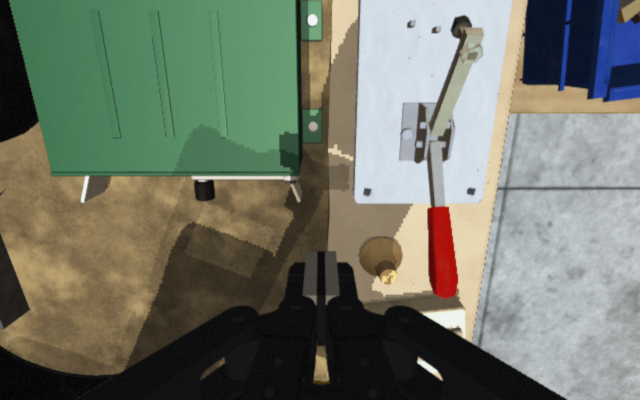

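View pics/s14.png

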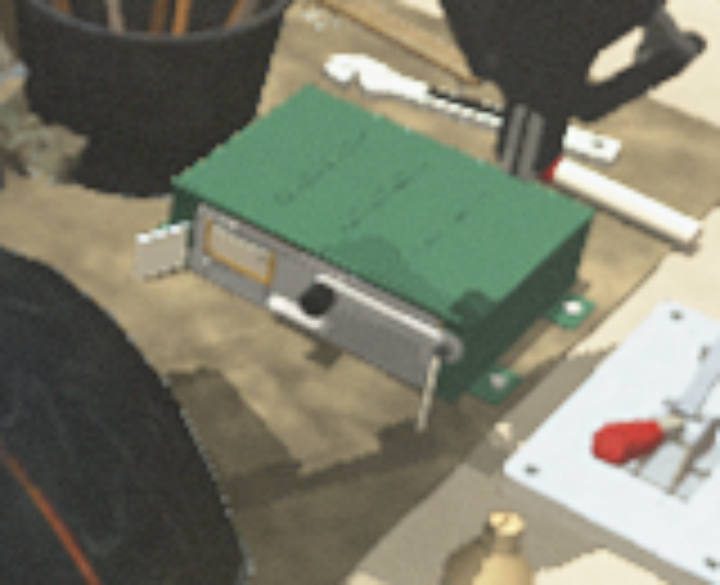

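Run:
```python
from h import *
s=manip.sense();T=wristT(s);p=manip.camera_params('wrist')
print('knob z.04',ray(p,T,[(204,190)],.04).round(4))
t=manip.snapshot('top')[:,:,::-1];cv2.imwrite('pics/t14.png',t)
H,S,V=cv2.split(cv2.cvtColor(t,cv2.COLOR_BGR2HSV));m=((H<6)|(H>174))&(S>150);m[:, :190]=0;m[:,240:]=0;m[:210]=0;m[255:]=0
print('tin',rect(top(big(m)[:,0],.032)))
# knob height by scene: crop (318,298)/4.5
uv=np.array([340+318/4.5,140+298/4.5]);
o=manip.camera_params('scene')['T'][:3,3];P=top(uv,0,'scene')[0];d=P-o
k=(.6465-o[0])/d[0];print('scene ray at x=.6465',(o+k*d).round(4))
```

```text
knob z.04 [[ 0.644  -0.0606  0.04  ]]
tin (array([0.42169611, 0.39465341]), (59.37539291381836, 62.0019416809082), 1.4231797456741333)
scene ray at x=.6465 [ 0.6465 -0.0661  0.045 ]
```

Call:
{"op": "send_rows", "data": {"steps": [[[1,-0.03,0.0,0.03,0],[1,-0.03,0.0,0.04,0],[1,-0.03,0,0.04,0],[1,-0.03,0,0.04,0]]]}}

```text
t: 19.38
tcp_pos: [0.6159, -0.1557, 0.2086]
tool_rot: [0.5, 0.501, -0.5, 0.5]
force: [-0.7, -0.2, -0.1]
finger_gap: -0.004
```

Run:
```python
from h import *
sc=manip.snapshot('scene')[:,:,::-1];cv2.imwrite('pics/s15.png',cv2.resize(sc[180:240,375:450],None,fx=10,fy=10,interpolation=cv2.INTER_CUBIC))
s=manip.sense();print(s['tcp_pos'],s['force'],s['t'])
# predicted scene pixels of knob and bar ends for angles 0, .06, .12
for a in(0,.06,.12):
    py,pz=-.048-.088,.04
    pts=[(.6625-.016,py+.072*np.cos(a),pz+.072*np.sin(a)),(.6625-.008,py+.08*np.cos(a)-.006*np.sin(a),pz+.08*np.sin(a)+.006*np.cos(a)),(.6625-.008,py,pz+.006)]
    print(a,((project(np.array(pts),'scene')-[375,180])*10).round(0).tolist())
```

```text
[ 0.61579257 -0.15573512  0.20856132] [-0.19284188  0.55633739  0.57631709] 19.425
0 [[347.0, 274.0], [340.0, 226.0], [630.0, 371.0]]
0.06 [[350.0, 261.0], [345.0, 212.0], [630.0, 371.0]]
0.12 [[353.0, 248.0], [350.0, 198.0], [630.0, 371.0]]
```

View pics/s15.png

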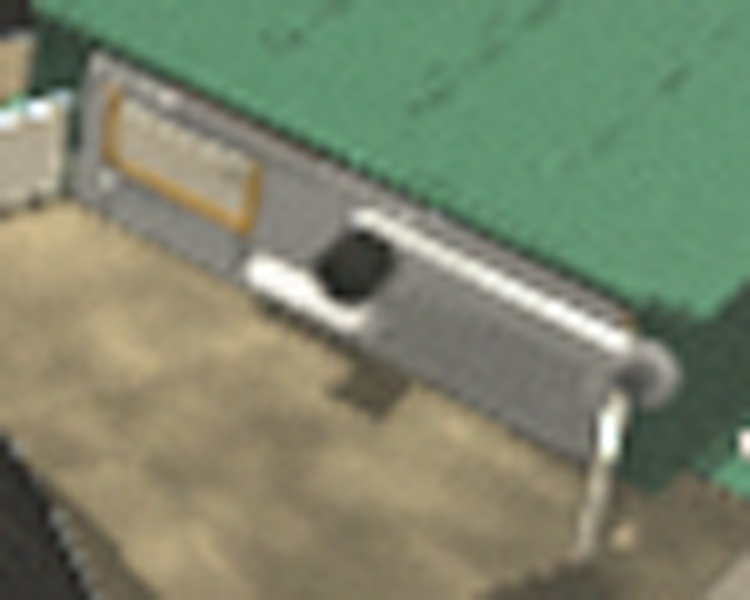

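```bash
python3 -c "
from station import manip
print(manip.sign_off())"
```

```text
the job is handed in; nothing more can be done
None
```

I laid the bar in the left lane, pushed the tray into the housing until it met the stops, and tipped the latch over. I handed the job in at about 19.4 s of the 61 s, and the hand-in gave no verdict.

**Last checks:**
- **Bar:** before the push it lay flat in the lane. It was about 4 mm off centre along the tray and 1 mm across, with a slight skew of about 0.04 rad. I could not see it again once the tray was under the roof.
- **Tray:** I pressed it against the stops with about 21 N. The scene view shows the panel flush with the mouth, and the latch dropping freely means it is not standing proud. I did not measure its final depth directly.
- **Latch:** it lies across the panel, and the slope of its edge in the scene picture matches level. The knob alone read 5 mm high by one camera ray. That fits an angle of about 0.07 rad, just over the 0.06 limit. One pixel there is about 2 mm, so I trusted the edge slope.
- **Emery roll and collar:** both were in their pockets when last seen before the tray went under the roof.
- **Tin:** it measured within about 1.5 mm of where it started.
- **Arm:** it ended about 0.2 m above the mat, touching nothing, with forces under 1 N.

Early in the push the fingers pressed down on the panel with about 13 N, and the push force rose to 18 N. I raised the tool a few millimetres and the push force dropped to 5–10 N until the stops.

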